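# Seat the seal blank in the corner of the carving board

### The arm

A 6-joint arm with a two-finger parallel gripper is mounted at the origin on the work surface. World frame = base frame: x ahead of the robot, y to its left, z up, the work surface at z = 0. Lengths are in m, angles in rad, forces in N, time in s.
With the tool pointing down it reaches from about 0.325 to 0.75 m from the base axis. Payload 7.6 kg.
Tool frame: the origin (TCP) lies midway between the tips of the shut fingers; the grasp point (between the pads) lies 19 mm behind it; z points along the fingers, y is the line along which they close (so a half turn about z gives the same grasp; the last joint's range is limited). The gripper opens to 85 mm and grips with 20 to 120 N. Pads are 22 mm wide; open, the fingers measure 114 mm over their backs; the gripper's body (76 mm by 85 mm) begins 54 mm behind the grasp point. The pads swing forward as they close: fully open they stand 13 mm farther back than shut.
Start: joints at [-1.175, 0.052, 1.401, -0, 1.689, -0.07], TCP at [0.236, -0.469, 0.231] pointing down, gripper open.
Joint ranges: [-2.9, 2.9], [-0.91, 2.17], [0.12, 2.37], [-1.06, 4.2], [0.26, 2.73], [-2.93, 2.93]. Speed limits (rad/s): [2.57, 2.57, 3.01, 3.14, 3.14, 3.14].

### API

Orientations are given as a rotation vector (axis times angle).
In Python, from plant import ctrl, cams gives the robot as it stands.
- The arm moves only by the shell command python3 -m handwheel 'ROWS' [FORCE]. ROWS is JSON, a list of rows, each a list of 5 numbers: the shift along the tool's x, y, z in m, then the turn about the tool's z in rad, then the finger opening in m, from 0 to 0.0854. A call has 1 to 10 rows; each row is the pose to reach, as a shift and turn from the pose commanded when the call began, along the tool's axes at that moment; what a row does not reach only later rows make up. A row lasts 1/12 s, in which the tool goes at most 41.7 mm and 7.16 degrees, less where a joint would pass 70% of its speed; a pose out of reach is approached as far as the arm can. A call with a gripper value outside its range is refused whole. The fingers move at their own pace and stop on an object; FORCE is the grip in N (left out, the last holds). Time passes only in rows, so rows that repeat a pose let the fingers close. It gives the time, the measured TCP pose, the force, the opening and the grip force at its end, in the units of the state.
- ctrl.sense(): the state, without advancing time (a new reading comes with each control period).
- cams.grab_frame(name): name is "scene" or "top"; returns a dict with "image" (480x640x3 uint8, blue, green, red), "z_map" (480x640 float32, m along the optical axis (not along the pixel's ray), 0 where there is no reading), "fovy" (degrees; the focal length in pixels is half the picture's height over the tangent of half this angle, whatever the lens; pixels are square), "cx", "cy" (the principal point, pixels), "world_from_camera" (4x4, takes a point from camera to world coordinates). Camera axes: x right, y down, z forward; pixel columns grow to the right and rows downward; lengths in m; the calibration is good to about 2 mm. A picture is of the moment at which its call begins.
- ctrl.close_job(): hands the job in; it is judged then, once.
The state is a dict: "t": time; "joints": joint angles; "dq": joint speeds; "tau": joint torques, N m; "position": TCP position; "tool_rot": TCP orientation; "force": force on the tool from outside, world axes, zero at the start; "moment": the same for the moment, N m; "finger_gap": opening from 0.0 (shut) to 1.0 (fully open); "gripper_force": force on a finger pad.
Only numpy, scipy, OpenCV 4.12 (cv2) and the standard library are available. Lean on these libraries where they do the work, as an engineer would, in place of code of your own. Each camera call takes 0.05 s, during which the arm holds its last target. There are 200 camera calls.

### The job

Get the flat square seal stone ready for carving: push it straight back until its side lies flat against the long far fence of the carving board, then, keeping it against that fence, slide it along into the corner until it also rests flat against the short fence. Only nudge it with the fingers - never grip, lift or tip it - leave it there, and leave the other stone, the knife and everything else on the table where they are.

Things in the scene. Friction and masses are not known exactly. Their poses are not given: they have to be found in the camera images.
- carving_board: Plywood carving board, 230 (x) by 320 (y) mm, its flat top 12 mm above the table; it does not move. Origin: centre of its underside, on the table. +x points to its far side (away from the robot at yaw 0), +y to the robot's left. Wooden fences, 15 mm wide and 9 mm above the board's top (21 mm above the table), stand along its far and left edges, with an open 10 mm chip gap where they would meet.
- long_fence (a point): Middle of the inner face's foot of the long fence along the board's far edge: the face is the plane board x = 100 mm, from board y = -160 to 135 mm. On the board's top; axes as the board's.
- short_fence (a point): Middle of the inner face's foot of the short fence along the board's left edge: the face is the plane board y = 145 mm, from board x = -40 to 90 mm. On the board's top; axes as the board's.
- fence_corner (a point): The point on the board's top where the two inner fence faces would meet: board x = 100, y = 145 mm; axes as the board's. The seated stone has its centre 25 mm from each face, at board x = 75, y = 120 mm.
- seal_blank: The seal blank to be seated: a flat square pale-grey stone, 50 x 50 mm and 20 mm high, 90 to 180 g, lying flat on the right half of the board, turned somewhat. Origin: centre of its underside; z up, x and y square to its sides. Polished, it slides with friction about 0.35; stands 11 mm prouder than the fences; it binds if squeezed hard against the fence.
- tall_seal: Bystander on the left half of the board: a slender finished brown seal standing on end, 22 x 22 x 50 mm with a round top. It tips easily. Origin: centre of its underside.
- seal_knife: Bystander lying on the near left part of the board: a steel seal knife, a bar 9 mm thick and 135 mm long along its y. Origin: middle of its underside.
- paste_pot: Bystander on the table: lidded round porcelain pot, 72 mm across, 40 mm high. Origin: centre of its underside.
- paper_bar: Bystander on the table: brass paperweight bar, 180 mm long along its y, 22 mm wide, 12 mm high with a small knob up to 28 mm. Origin: middle of its underside.
- teapot: Bystander on the table, to the right of the board: white teapot, 108 mm across, 94 mm high, spout to its +y. Origin: centre of its underside.
- gift_box: Bystander on the table's far side: red lidded box, 70 x 70 x 66 mm. Origin: centre of its underside.
- glass_weight: Bystander on the table's far side: blue glass dome paperweight, 68 mm across, 48 mm high. Origin: centre of its underside.
Mind the look-alikes: they are no part of the job. What is meant by the seal_blank is not brown, and is the smaller of those in its own colour.

How it is judged:
By the outcome, as a careful person would: the job done as asked, in the order asked, and still so for the second after the job is handed in, with the robot touching nothing.
It also fails if it takes over 64 s, if anything falls off the work surface, if the arm or the gripper's body presses on something with over 40 N, if the wrist force passes 120 N, or if a joint passes its speed limit or range.

## Working session

There is one attempt and no reset: what is moved stays moved. The work goes in short steps, Python scripts to look and compute and a shell command to move; the robot and the scene stay as the last step left them, time stands still between calls to the robot, and variables do not carry over. Pictures are saved under pics/ and viewed, at most 10 in all, crops included, and the job is handed in when it is done.

```bash
ls; mkdir -p pics; python3 - <<'E'
from plant import ctrl,cams
import cv2,numpy as np
for n in("top","scene"):
    f=cams.grab_frame(n); cv2.imwrite(f"pics/{n}0.png",f["image"]); np.savez(f"/tmp/{n}.npz",**f)
    print(n,f["fovy"],f["cx"],f["cy"],np.round(f["world_from_camera"],3).tolist())
s=ctrl.sense();print(s["t"],s["position"],s["tool_rot"],s["force"],s["finger_gap"])
E
```

```text
pics
top 47.20242930821078 318.8540522093218 243.4674663406381 [[-0.081, -0.974, 0.209, 0.315], [-0.997, 0.08, -0.016, 0.0], [-0.001, -0.21, -0.978, 1.279], [0.0, 0.0, 0.0, 1.0]]
scene 47.057155055952684 323.52088314160227 243.37830580123858 [[0.88, 0.283, -0.38, 1.023], [0.474, -0.506, 0.72, -0.895], [0.012, -0.814, -0.58, 0.764], [0.0, 0.0, 0.0, 1.0]]
0.1 [ 0.23571928 -0.46880965  0.23058113] [-3.05544899e+00 -7.24786557e-01  3.54943652e-04] [ 0.16430081 -0.31488938  0.51201377] 1.0012664352934524
```

View pics/top0.png

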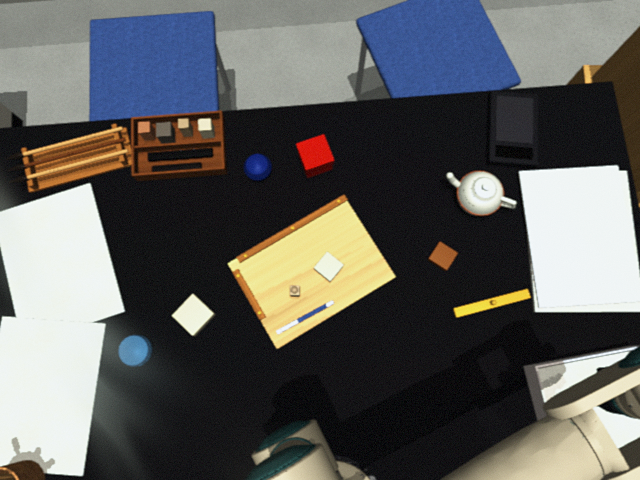

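View pics/scene0.png

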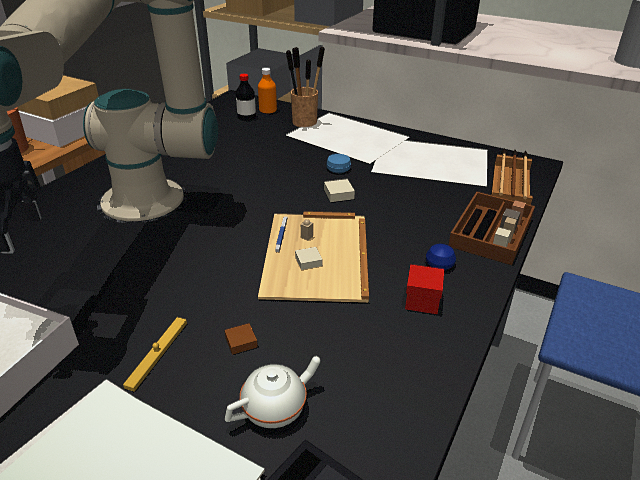

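The top view shows the board turned about 30°, with its corners at (345,197), (395,275), (277,347) and (229,263). The blank is at (328,267) on the board, and the tall seal is at (295,291). The knife lies at (305,317). The larger stone at (193,314) is off the board.

```bash
cat > h.py <<'E'
import cv2,numpy as np
from plant import ctrl,cams
def rays(f,uv,z):
    uv=np.atleast_2d(uv).astype(float); F=240/np.tan(np.radians(f["fovy"])/2); T=f["world_from_camera"]
    d=np.c_[(uv[:,0]-f["cx"])/F,(uv[:,1]-f["cy"])/F,np.ones(len(uv))]@T[:3,:3].T
    return T[:3,3]+d*((z-T[2,3])/d[:,2])[:,None]
def cloud(f):
    F=240/np.tan(np.radians(f["fovy"])/2); T=f["world_from_camera"]; v,u=np.mgrid[:480,:640]; z=f["z_map"]
    return np.stack([(u-f["cx"])/F*z,(v-f["cy"])/F*z,z],-1)@T[:3,:3].T+T[:3,3]
def rect(f,mask,z):
    "min-area rectangle in world of mask pixels seen on plane z"
    n,l,st,_=cv2.connectedComponentsWithStats(mask.astype(np.uint8)); k=1+np.argmax(st[1:,4])
    c=max(cv2.findContours((l==k).astype(np.uint8),0,1)[0],key=len)[:,0]
    return cv2.minAreaRect((rays(f,c,z)[:,:2]*1000).astype(np.float32)),st[k]
E
python3 - <<'E'
from h import *
for n in("top","scene"):
    f=dict(np.load(f"/tmp/{n}.npz")); P=cloud(f); hsv=cv2.cvtColor(f["image"],cv2.COLOR_BGR2HSV).astype(int)
    X,Y,Z=P[...,0],P[...,1],P[...,2]
    reg=(X>.3)&(X<.72)&(Y>-.25)&(Y<.25)
    H,S,V=hsv[...,0],hsv[...,1],hsv[...,2]
    board=reg&(V>90)&(S>60)&(H>8)&(H<30)&(Z<.03)&(Z>0.003)
    wood=board&(S<140)&(V>170)
    print(n,"board all",rect(f,cv2.morphologyEx(board.astype(np.uint8),2+1,np.ones((25,25))),.012))
    light=reg&(S<60)&(V>120)
    nn,l,st,ce=cv2.connectedComponentsWithStats(light.astype(np.uint8))
    for i in range(1,nn):
        if st[i,4]>60: print(i,st[i],ce[i],np.median(P[l==i],0), rect(f,l==i,.032)[0], np.percentile(Z[l==i],[5,95]))
    fence=reg&(S>130)&(H<20)&(V>60)&(V<200)&(Z<.04)
    print("fence",rect(f,fence,.021))
E
python3 - <<'E'
import cv2
a=cv2.imread('pics/top0.png')[185:355,215:405]; cv2.imwrite('pics/c1.png',cv2.resize(a,None,fx=3.5,fy=3.5,interpolation=2))
E
```

```text
top board all (((526.7904663085938, 4.0081634521484375), (234.4365997314453, 323.2318115234375), 26.463623046875), array([  229,   195,   166,   154, 13513], dtype=int32))
204 [314 252  29  29 468] [328.23076923 266.01068376] [ 0.52747074 -0.03678763  0.03226627] ((527.6773681640625, -36.85935974121094), (50.06262969970703, 50.186058044433594), 46.03840255737305) [0.02780901 0.03651821]
260 [206 306   8  15  71] [208.36619718 313.3943662 ] [0.44210073 0.244472   0.02649856] ((442.5466613769531, 239.8885955810547), (15.816788673400879, 31.647077560424805), 87.7980728149414) [0.02002465 0.03143523]
285 [276 318  24  16 118] [287.11016949 326.27966102] [0.39910349 0.06791668 0.01963673] ((398.7247314453125, 65.94059753417969), (10.628487586975098, 58.12385559082031), 24.591848373413086) [0.01329992 0.02462526]
fence (((628.1129760742188, 39.35231018066406), (18.678829193115234, 296.7185974121094), 26.401214599609375), array([236, 194, 112,  69, 754], dtype=int32))
scene board all (((530.7365112304688, 4.0460662841796875), (230.4358673095703, 342.577880859375), 26.43889045715332), array([ 258,  212,  111,   91, 8870], dtype=int32))
8 [295 247  27  17 294] [308.04081633 254.78571429] [ 0.53368818 -0.04016294  0.03112045] ((534.1643676757812, -40.930999755859375), (48.620277404785156, 49.49785614013672), 45.869476318359375) [0.02898229 0.03320228]
fence (((636.0111694335938, 31.168060302734375), (16.07147979736328, 300.3781433105469), 26.39305877685547), array([359, 219,  10,  81, 568], dtype=int32))
```

View pics/c1.png

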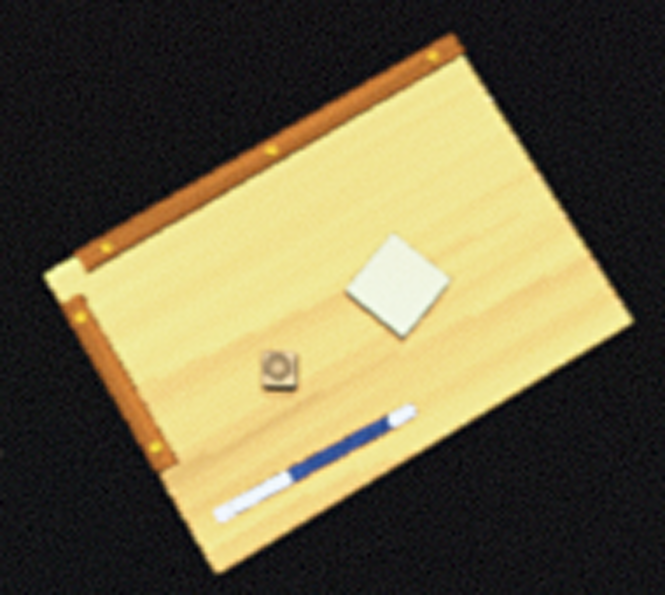

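The crop shows the blank at full-picture (328,266), turned about 20° relative to the board. The knife's right tip is at (333,302), close to the approach spot, and the tall seal's top is at (295,289). I'll put these into board coordinates.

```bash
cat >> h.py <<'E'
C=np.array([526.5,3.5]);A=np.radians(26.4);R=np.array([[np.cos(A),-np.sin(A)],[np.sin(A),np.cos(A)]])
def tob(p): return np.round((np.atleast_2d(p)[:,:2]-C)@R,1)
def tcp():
    s=ctrl.sense(); p=np.array(s["position"])*1000
    print("t",round(s["t"],2),"board",tob(p)[0],"z",round(p[2],1),"F board",np.round(np.array(s["force"])[:2]@R,1),"Fz",round(s["force"][2],1),"gap",round(s["finger_gap"],2),"j",np.round(s["joints"],2),"yaw",np.degrees(2*np.arctan2(s["tool_rot"][1],s["tool_rot"][0]))%360)
E
python3 - <<'E'
from h import *
f=dict(np.load("/tmp/top.npz"))
k=lambda x,y:(215+x/3.5,185+y/3.5)
g=lambda pts,z:tob(rays(f,[k(*p) for p in pts],z)*1000).tolist()
print("knife",g([(212,515),(220,522),(412,403),(418,412)],.021))
print("seal top",g([(278,365)],.062),"base corners",g([(262,388),(296,390)],.012))
print("fence inner",g([(90,271),(466,55)],.012),g([(178,462),(90,298)],.012))
print("corners",g([(216,575),(634,322),(43,272)],.012))
print("blank",g([(394,234),(450,280),(402,338),(345,290)],.032), tob([527.7,-36.9]))
for n,p in dict(pot=(443,240)).items(): pass
tcp()
E
```

```text
knife [[-83.6, 143.2], [-90.1, 141.0], [-88.5, -5.4], [-95.5, -5.6]]
seal top [[-27.2, 58.2]] base corners [[-28.1, 73.6], [-40.9, 55.1]]
fence inner [[99.0, 132.5], [96.9, -162.0]] [[-41.6, 145.4], [83.0, 141.4]]
corners [[-117.4, 160.6], [-118.0, -160.6], [114.6, 159.7]]
blank [[12.2, -52.5], [-33.2, -68.1], [-49.7, -21.0], [-3.2, -5.5]] [[-16.9 -36.7]]
t 0.1 board [-470.5 -293.8] z 230.6 F board [ 0.  -0.4] Fz 0.5 gap 1.0 j [-1.18  0.05  1.4  -0.    1.69 -0.07] yaw 26.689101971408604
```

```bash
python3 -m handwheel '[[0.015,-0.010,0,0,0.016],[0.045,-0.030,0.005,0,0.016],[0.080,-0.052,0.01,0,0.016],[0.115,-0.074,0.02,0,0.016],[0.150,-0.096,0.03,0,0.016],[0.185,-0.118,0.04,0,0.016],[0.220,-0.141,0.05,0,0.016],[0.255,-0.164,0.06,0,0.016],[0.290,-0.187,0.07,0,0.016],[0.320,-0.206,0.08,0,0.016]]' 30; python3 -c "from h import *;tcp()"
```

```text
t: 0.93
position: [0.4287, -0.141, 0.1515]
tool_rot: [3.056, 0.725, 0.001]
force: [0.2, -1.3, 0.2]
finger_gap: 0.19
gripper_force: 0.0
t 0.93 board [-151.8  -85.9] z 151.5 F board [-0.4 -1.2] Fz 0.2 gap 0.19 j [-0.4  -0.12  1.73 -0.    1.53  0.71] yaw 26.688243224162555
```

```bash
python3 -m handwheel '[[0.025,-0.016,0.01,-0.005,0.016],[0.050,-0.032,0.03,-0.005,0.016],[0.070,-0.044,0.06,-0.005,0.016],[0.075,-0.047,0.09,-0.005,0.016],[0.075,-0.047,0.105,-0.005,0.016],[0.075,-0.047,0.105,-0.005,0.016],[0.075,-0.047,0.105,-0.005,0.016]]'; python3 - <<'E'
from h import *
tcp()
for n in("top","scene"): 
    f=cams.grab_frame(n)["image"]
    a=f[185:355,215:405] if n=="top" else f[185:315,235:395]
    cv2.imwrite(f"pics/{n}2.png",cv2.resize(a,(380*2-100,590) if n=="top" else (720,585),interpolation=2))
E
```

```text
t: 1.52
position: [0.4736, -0.0672, 0.0463]
tool_rot: [-3.054, -0.733, 0.003]
force: [0.2, -0.4, 0.6]
finger_gap: 0.19
gripper_force: 0.0
t 1.52 board [-78.8 -39.7] z 46.3 F board [ 0.  -0.5] Fz 0.6 gap 0.19 j [-0.22  0.07  1.76 -0.    1.31  0.88] yaw 26.98283152801133
```

View pics/scene2.png

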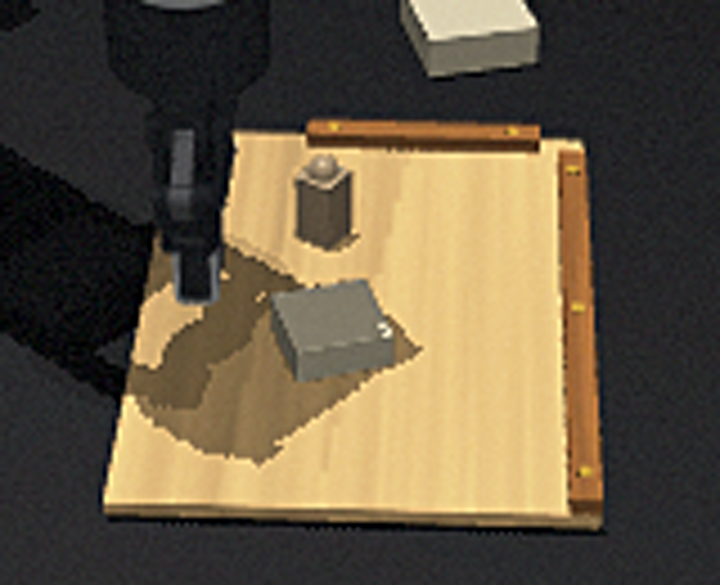

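The gripper (crop x≈197, y≈290) hovers just behind the blank, clear of the knife and the tall seal. I'll lower it and then push.

```bash
python3 -m handwheel '[[0.002,0,0.01,0.01,0.016],[0.002,0,0.02,0.01,0.016],[0.002,0,0.028,0.01,0.016],[0.006,0,0.029,0.01,0.016],[0.010,0,0.029,0.01,0.016],[0.014,0,0.029,0.01,0.016],[0.018,0,0.029,0.01,0.016],[0.022,0,0.029,0.01,0.016],[0.026,0,0.029,0.01,0.016],[0.030,0,0.029,0.01,0.016]]'; python3 -c "from h import *;tcp()"
python3 -m handwheel '[[0.004,0,0,0,0.016],[0.008,0,0,0,0.016],[0.012,0,0,0,0.016],[0.016,0,0,0,0.016],[0.020,0,0,0,0.016],[0.024,0,0,0,0.016],[0.028,0,0,0,0.016],[0.032,0,0,0,0.016],[0.036,0,0,0,0.016],[0.040,0,0,0,0.016]]'; python3 - <<'E'
from h import *
tcp()
f=cams.grab_frame("top")["image"]
cv2.imwrite("pics/top3.png",cv2.resize(f[185:355,215:405],None,fx=3.5,fy=3.5,interpolation=2))
E
```

```text
t: 2.45
position: [0.5013, -0.0535, 0.018]
tool_rot: [3.058, 0.718, 0.0]
force: [-0.9, -0.0, -0.5]
finger_gap: 0.19
gripper_force: 0.3
t 2.45 board [-47.9 -39.8] z 18.0 F board [-0.9  0.4] Fz -0.5 gap 0.19 j [-0.18  0.18  1.7  -0.    1.25  0.93] yaw 26.412741766229466
t: 3.28
position: [0.537, -0.0357, 0.0178]
tool_rot: [3.059, 0.717, -0.0]
force: [-0.5, -0.2, 0.2]
finger_gap: 0.184
gripper_force: 0.4
t 3.28 board [ -8.  -39.8] z 17.8 F board [-0.6  0. ] Fz 0.2 gap 0.18 j [-0.14  0.27  1.6  -0.    1.27  0.98] yaw 26.398258962478852
```

View pics/top3.png

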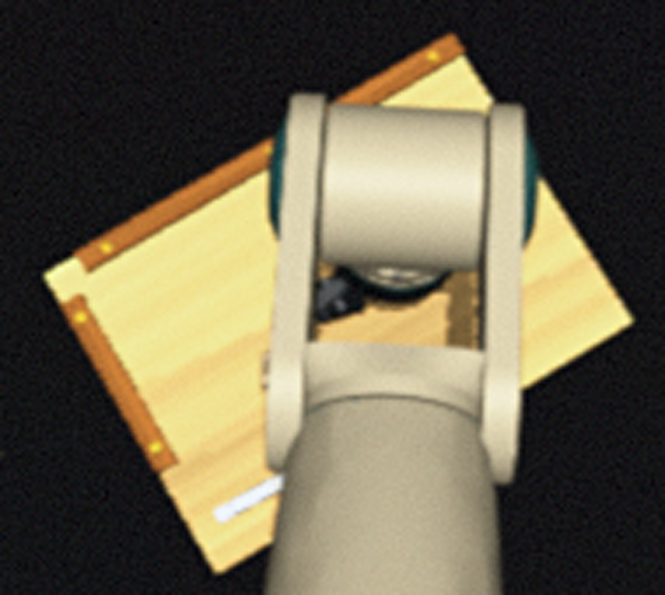

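From the top the arm hides the blank, so I'll measure it numerically with the scene camera's depth.

```bash
cat >> h.py <<'E'
def blank(name="scene"):
    f=cams.grab_frame(name); P=cloud(f); h=cv2.cvtColor(f["image"],cv2.COLOR_BGR2HSV)
    B=(P[...,:2]*1000-C)@R
    m=(np.abs(B[...,0])<112)&(np.abs(B[...,1])<158)&(P[...,2]>.0265)&(P[...,2]<.036)&(h[...,1]<80)&(h[...,2]>60)
    m=cv2.morphologyEx(m.astype(np.uint8),cv2.MORPH_CLOSE,np.ones((3,3)))
    r,st=rect(f,m,.032); b=cv2.boxPoints(r); print(name,"blank board",tob(r[0])[0],"size",np.round(r[1],1),"ang",round((r[2]-26.4+45)%90-45,1),st,tob(b).tolist())
    return f
E
python3 -c "
from h import *
f=blank();cv2.imwrite('pics/scene3.png',cv2.resize(f['image'][185:315,235:395],(720,585),interpolation=2))"
```

```text
scene blank board [ 27.3 -53.9] size [53.1 54.9] ang 0.7 [314 251  25  16 345] [[0.5, -26.8], [1.1, -81.7], [54.2, -81.0], [53.5, -26.1]]
```

View pics/scene3.png

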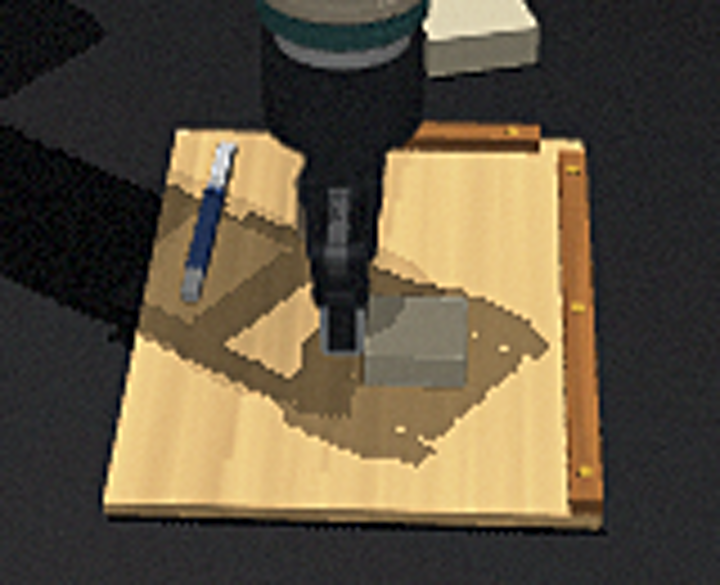

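The blank (crop ≈ (415,335)) lies flush against the fingers and square to the board. I'll keep pushing it back.

```bash
python3 -m handwheel '[[0.004,0,0,0,0.016],[0.008,0,0,0,0.016],[0.012,0,0,0,0.016],[0.016,0,0,0,0.016],[0.020,0,0,0,0.016],[0.024,0,0,0,0.016],[0.028,0,0,0,0.016],[0.032,0,0,0,0.016],[0.036,0,0,0,0.016],[0.040,0,0,0,0.016]]'; python3 -c "from h import *;tcp();blank()"; python3 -m handwheel '[[0.002,0,0,0,0.016],[0.004,0,0,0,0.016],[0.006,0,0,0,0.016]]';python3 -c "from h import *;tcp();blank()"
```

```text
t: 4.22
position: [0.5729, -0.0179, 0.0178]
tool_rot: [3.059, 0.717, -0.0]
force: [-0.7, 0.0, 0.1]
finger_gap: 0.184
gripper_force: 0.3
t 4.22 board [ 32.  -39.8] z 17.8 F board [-0.6  0.3] Fz 0.1 gap 0.18 j [-0.1   0.36  1.49 -0.    1.29  1.01] yaw 26.4005295297828
scene blank board [ 65.9 -53.9] size [50.9 58.6] ang -0.8 [332 251  24  17 342] [[40.8, -24.3], [40.1, -82.9], [90.9, -83.6], [91.7, -25.0]]
t: 4.52
position: [0.578, -0.0154, 0.0178]
tool_rot: [3.058, 0.717, -0.0]
force: [-0.5, -0.8, 1.0]
finger_gap: 0.184
gripper_force: 0.4
t 4.52 board [ 37.7 -39.8] z 17.8 F board [-0.8 -0.5] Fz 1.0 gap 0.18 j [-0.09  0.37  1.47 -0.    1.3   1.02] yaw 26.39976889304111
scene blank board [ 71.6 -54.3] size [52.5 59.7] ang -1.0 [334 251  25  17 351] [[45.9, -24.0], [44.8, -83.7], [97.4, -84.6], [98.4, -25.0]]
```

```bash
for i in 1 2; do python3 -m handwheel '[[0.001,0,0,0,0.016],[0.002,0,0,0,0.016]]' | grep -E "force:"; python3 -c "from h import *;tcp()"; done
```

```text
force: [-1.7, -0.6, 0.2]
gripper_force: 0.4
t 4.73 board [ 39.6 -39.9] z 17.9 F board [-1.8  0.2] Fz 0.2 gap 0.19 j [-0.09  0.38  1.47 -0.    1.3   1.02] yaw 26.398764541669713
force: [-6.7, -2.9, 4.1]
gripper_force: 3.9
t 4.9 board [ 41.4 -39.8] z 17.8 F board [-7.2  0.4] Fz 4.1 gap 0.19 j [-0.09  0.38  1.46 -0.    1.3   1.02] yaw 26.39770155629718
```

```bash
python3 -m handwheel '[[0.001,0,0,0,0.016],[0.001,0,0,0,0.016]]' | grep -E "force:"; python3 -c "from h import *;tcp();blank()"
```

```text
force: [-6.5, -2.1, 5.1]
gripper_force: 3.9
t 5.07 board [ 41.4 -39.9] z 17.8 F board [-6.8  1. ] Fz 5.1 gap 0.18 j [-0.09  0.38  1.46 -0.    1.3   1.02] yaw 26.391610767765282
scene blank board [ 76.4 -52.5] size [54.3 54.9] ang 2.8 [336 251  25  16 346] [[47.9, -26.4], [50.5, -81.2], [104.8, -78.6], [102.2, -23.8]]
```

The blank has met the long fence with about 7 N. I'll back off, lift, turn 90° and move to its right side.

```bash
python3 -m handwheel '[[-0.006,0,0,0,0.016],[-0.015,0,0,0,0.016],[-0.015,0,-0.03,0,0.016],[-0.010,0.010,-0.06,-0.12,0.006],[0,0.025,-0.06,-0.24,0.006],[0.010,0.040,-0.06,-0.36,0.006],[0.020,0.055,-0.06,-0.48,0.006],[0.030,0.06,-0.06,-0.60,0.006],[0.031,0.06,-0.06,-0.72,0.006],[0.031,0.06,-0.06,-0.84,0.006]]'|head -2; python3 -m handwheel '[[0,0,0,-0.12,0.006],[0,0,0,-0.24,0.006],[0,0,0,-0.36,0.006],[0,0,0,-0.48,0.006],[0,0,0,-0.60,0.006],[0,0,0,-0.73,0.006],[0,0,0,-0.73,0.006]]'|head -2; python3 - <<'E'
from h import *
tcp();f=blank();cv2.imwrite('pics/scene4.png',cv2.resize(f['image'][185:315,235:395],(720,585),interpolation=2))
E
```

```text
t: 5.95
position: [0.6373, -0.0533, 0.0775]
t: 6.53
position: [0.6368, -0.0532, 0.0778]
t 6.53 board [ 73.6 -99.8] z 77.8 F board [ 0.2 -0.6] Fz 0.4 gap 0.07 j [-0.14  0.46  1.23  0.    1.45 -0.61] yaw 116.61918097864918
scene blank board [ 77.8 -53.4] size [49.1 54.2] ang -1.2 [338 251  23  16 273] [[53.8, -25.8], [52.6, -80.0], [101.8, -81.0], [102.9, -26.8]]
```

View pics/scene4.png

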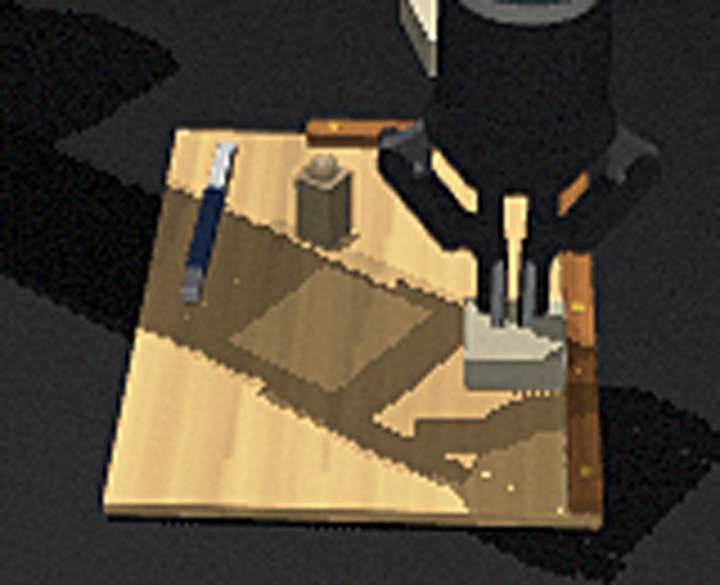

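The blank (crop ≈ (515,345)) lies along the far fence, and the fingers hover at its right. I'll lower them and slide it along the fence with a slight bias toward it.

```bash
python3 -m handwheel '[[0,0,0.03,0.004,0.014],[0,0,0.058,0.004,0.014],[0,0,0.060,0.004,0.014],[0.004,0,0.060,0.004,0.014],[0.008,0,0.060,0.004,0.014],[0.012,0,0.060,0.004,0.014],[0.016,0,0.060,0.004,0.014],[0.020,0,0.060,0.004,0.014],[0.024,0,0.060,0.004,0.014],[0.028,0,0.060,0.004,0.014]]'|grep force:; python3 -c "from h import *;tcp();blank()"
python3 -m handwheel '[[0.004,0,0,0,0.014],[0.008,0,0,0,0.014],[0.012,0,0,0,0.014],[0.016,0,0,0,0.014],[0.020,0,0,0,0.014],[0.024,0,0,0,0.014],[0.028,0,0,0,0.014],[0.032,0.0005,0,0,0.014],[0.036,0.0005,0,0,0.014],[0.040,0.001,0,0,0.014]]'|grep force:; python3 - <<'E'
from h import *
tcp();f=blank();cv2.imwrite('pics/scene5.png',cv2.resize(f['image'][185:315,235:395],(720,585),interpolation=2))
E
```

```text
force: [0.8, -0.5, -0.0]
gripper_force: 0.4
t 7.42 board [ 73.9 -71.6] z 18.4 F board [ 0.5 -0.8] Fz -0.0 gap 0.16 j [-0.1   0.49  1.32 -0.    1.33 -0.56] yaw 116.12310378818965
scene blank board [ 77.2 -43.3] size [15.8 52.7] ang 0.1 [345 249   8  15  96] [[69.2, -17.0], [69.3, -69.6], [85.1, -69.6], [85.0, -16.9]]
force: [-0.4, -1.1, -0.5]
gripper_force: 0.4
t 8.3 board [ 74.7 -31.4] z 17.8 F board [-0.8 -0.8] Fz -0.5 gap 0.16 j [-0.05  0.45  1.38 -0.    1.32 -0.5 ] yaw 116.13035592516053
scene blank board [77.3 -3.3] size [16.2 51.6] ang 0.1 [345 239   8  14  89] [[69.2, 22.5], [69.2, -29.2], [85.5, -29.1], [85.4, 22.5]]
```

View pics/scene5.png

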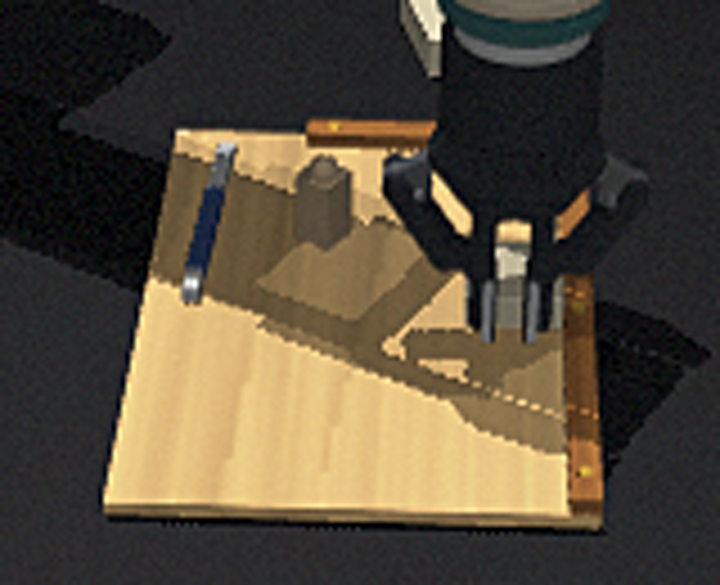

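The blank is moving along the fence just ahead of the fingers (crop ≈ (512,270)), and the tall seal and knife are undisturbed. I'll continue.

```bash
python3 -m handwheel '[[0.004,0,0,0,0.014],[0.008,0,0,0,0.014],[0.012,0,0,0,0.014],[0.016,0,0,0,0.014],[0.020,0,0,0,0.014],[0.024,0,0,0,0.014],[0.028,0,0,0,0.014],[0.032,0.0005,0,0,0.014],[0.036,0.0005,0,0,0.014],[0.040,0.001,0,0,0.014]]'|grep force:; python3 -c "from h import *;tcp();blank()"
python3 -m handwheel '[[0.004,0,0,0,0.014],[0.008,0,0,0,0.014],[0.012,0,0,0,0.014],[0.016,0,0,0,0.014],[0.020,0,0,0,0.014],[0.024,0,0,0,0.014],[0.028,0,0,0,0.014],[0.032,0.0005,0,0,0.014],[0.036,0.0005,0,0,0.014],[0.040,0.001,0,0,0.014]]'|grep force:; python3 -c "from h import *;tcp();blank()"
python3 -m handwheel '[[0.004,0,0,0,0.014],[0.008,0,0,0,0.014],[0.012,0,0,0,0.014],[0.016,0,0,0,0.014],[0.020,0,0,0,0.014],[0.024,0,0,0,0.014],[0.028,0,0,0,0.014]]'|grep force:; python3 -c "from h import *;tcp();blank()"
```

```text
force: [-0.4, -1.4, 0.1]
gripper_force: 0.4
t 9.18 board [76.   8.5] z 17.8 F board [-1. -1.] Fz 0.1 gap 0.17 j [ 0.01  0.41  1.43 -0.    1.31 -0.44] yaw 116.12497553299484
scene blank board [78.6 36.9] size [14.3 54.2] ang -0.0 [346 229   7  14  85] [[71.5, 64.0], [71.5, 9.8], [85.7, 9.8], [85.8, 64.0]]
force: [-0.7, -1.6, 0.2]
gripper_force: 0.4
t 10.07 board [77.2 48.6] z 17.8 F board [-1.3 -1.1] Fz 0.2 gap 0.16 j [ 0.08  0.38  1.47 -0.    1.3  -0.38] yaw 116.12678427194379
scene blank board [80. 77.] size [17.  52.8] ang -0.0 [346 220   8  13  76] [[71.5, 103.4], [71.5, 50.6], [88.5, 50.6], [88.5, 103.4]]
force: [0.2, 0.1, -0.0]
gripper_force: 0.3
t 10.7 board [77.3 76.6] z 17.8 F board [0.2 0. ] Fz -0.0 gap 0.17 j [ 0.12  0.36  1.49 -0.    1.29 -0.33] yaw 116.12908956279884
scene blank board [ 78.9 103.5] size [14.9 54. ] ang -0.0 [346 214   7  13  68] [[71.5, 130.5], [71.5, 76.5], [86.3, 76.5], [86.3, 130.5]]
```

```bash
python3 -m handwheel '[[0.002,0,0,0,0.014],[0.004,0,0,0,0.014],[0.006,0,0,0,0.014]]'|grep -w force:; python3 -c "from h import *;tcp()"
python3 -m handwheel '[[0.001,0,0,0,0.014],[0.002,0,0,0,0.014],[0.002,0,0,0,0.014]]'|grep -w force:; python3 -c "from h import *;tcp();blank()"
```

```text
force: [0.9, -0.8, -0.3]
t 11.0 board [77.4 82.2] z 17.8 F board [ 0.5 -1.1] Fz -0.3 gap 0.17 j [ 0.13  0.35  1.5  -0.    1.29 -0.32] yaw 116.12104109933824
force: [2.7, -7.0, 0.2]
t 11.25 board [77.5 82.6] z 18.2 F board [-0.7 -7.5] Fz 0.2 gap 0.16 j [ 0.13  0.35  1.5  -0.    1.29 -0.32] yaw 116.10105068106101
scene blank board [ 78.9 112.1] size [14.9 54.3] ang -0.0 [346 212   7  13  69] [[71.5, 139.3], [71.5, 85.0], [86.4, 84.9], [86.4, 139.3]]
```

The blank has met the short fence with 7.5 N. I'll back off, lift clear and look.

```bash
python3 -m handwheel '[[-0.006,-0.001,0,0,0.014],[-0.020,-0.002,0,0,0.014],[-0.025,-0.002,-0.04,0,0.014],[-0.04,-0.002,-0.08,0,0.014],[-0.08,0,-0.11,0,0.014],[-0.12,0,-0.13,0,0.014],[-0.16,0,-0.13,0,0.014],[-0.20,0,-0.13,0,0.014],[-0.24,0,-0.13,0,0.014],[-0.26,0,-0.13,0,0.014]]'|head -2; python3 - <<'E'
from h import *
tcp();blank();f=blank("top");cv2.imwrite('pics/top5.png',cv2.resize(f['image'][235:355,215:345],(650,600),interpolation=2))
E
```

```text
t: 12.13
position: [0.6735, -0.125, 0.1476]
t 12.13 board [  74.5 -180.5] z 147.6 F board [ 0.2 -0.1] Fz -0.2 gap 0.16 j [-0.24  0.54  0.97 -0.    1.62 -0.69] yaw 115.96737632129619
scene blank board [-28.3  45.1] size [13.2 26. ] ang -34.3 [301 229   8   7  29] [[-42.7, 47.0], [-21.3, 32.3], [-13.8, 43.3], [-35.3, 57.9]]
top blank board [ 73.8 120.6] size [50.4 49.1] ang 0.2 [236 254  28  28 458] [[48.6, 145.1], [48.7, 95.9], [99.1, 96.1], [99.0, 145.2]]
```

View pics/top5.png

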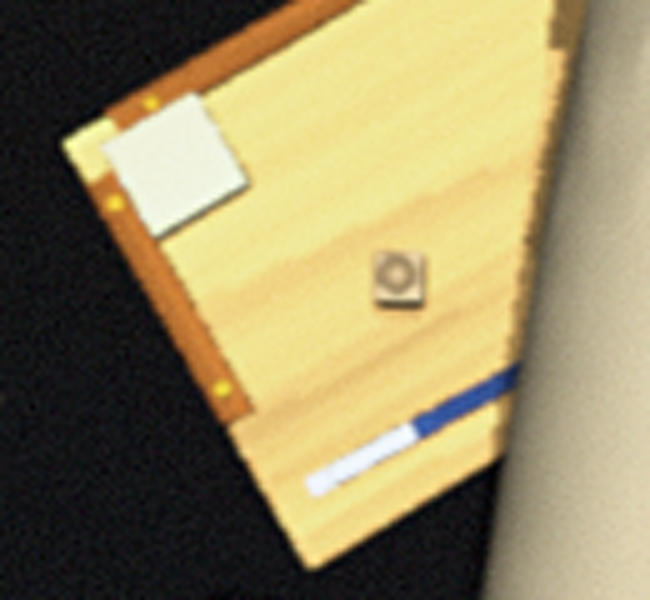

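The blank sits in the corner at (175,165), square to both fences. The seal and knife haven't moved. Next, a gentle nudge of the near side to check the contact with the long fence.

```bash
python3 -m handwheel '[[0.02,-0.005,0,0,0],[0.06,-0.015,0,0,0],[0.10,-0.025,0,0,0],[0.14,-0.035,0,0,0],[0.18,-0.045,0,0,0],[0.22,-0.05,0,0,0],[0.26,-0.052,0,0,0],[0.29,-0.052,0.02,0,0],[0.297,-0.052,0.05,-0.004,0],[0.297,-0.052,0.08,-0.006,0]]'|head -2
python3 -c "from h import *;tcp();[blank(n) for n in ('scene','top')]"
```

```text
t: 13.07
position: [0.4949, 0.126, 0.0682]
t 13.07 board [ 26.1 123.8] z 68.2 F board [0.6 0.4] Fz -0.9 gap -0.0 j [ 0.18  0.13  1.65  0.    1.36 -0.29] yaw 116.69860824181674
scene blank board [ 78.  109.6] size [47.2 59.2] ang 0.6 [339 212  20  14 249] [[54.1, 139.0], [54.7, 79.7], [101.9, 80.2], [101.3, 139.4]]
top blank board [-90.4   2. ] size [6.8 0. ] ang -31.1 [329 302   4   1   4] [[-92.1, -0.9], [-92.1, -0.9], [-88.6, 4.9], [-88.6, 4.9]]
```

```bash
python3 -m handwheel '[[-0.006,-0.006,0.02,0.005,0],[-0.006,-0.006,0.04,0.005,0],[-0.006,-0.006,0.05,0.005,0],[-0.006,-0.003,0.05,0.005,0],[-0.006,0,0.05,0.005,0],[-0.006,0.003,0.05,0.005,0],[-0.006,0.005,0.05,0.005,0]]'|grep -w force:
python3 -c "from h import *;tcp()"
python3 -m handwheel '[[0,0.0015,0,0,0],[0,0.003,0,0,0]]'|grep -w force:
python3 -c "from h import *;tcp();blank()"
```

```text
force: [0.0, -0.3, -0.2]
t 13.75 board [ 32.1 115.1] z 19.6 F board [-0.1 -0.2] Fz -0.2 gap 0.0 j [ 0.16  0.22  1.66  0.    1.26 -0.29] yaw 116.18727956102117
force: [0.1, 0.1, -0.5]
t 13.92 board [ 34.2 115.3] z 18.6 F board [0.1 0.1] Fz -0.5 gap -0.0 j [ 0.17  0.22  1.66 -0.    1.26 -0.29] yaw 116.19084027442723
scene blank board [ 77.2 108.6] size [47.2 61.1] ang -1.0 [339 212  20  15 255] [[54.1, 139.5], [53.0, 78.4], [100.3, 77.6], [101.3, 138.7]]
```

Still no contact, so I'll go on in 1 mm steps.

```bash
for k in 1 2; do python3 -m handwheel '[[0,0.001,0,0,0],[0,0.002,0,0,0]]' >/dev/null; python3 -c "from h import *;tcp()"; done
```

```text
t 14.13 board [ 35.6 115.4] z 17.9 F board [-1.   0.6] Fz 0.4 gap -0.0 j [ 0.17  0.23  1.65 -0.    1.26 -0.29] yaw 116.18420305250804
t 14.3 board [ 37.6 115.4] z 17.8 F board [0.2 0.2] Fz 0.9 gap 0.0 j [ 0.17  0.23  1.64 -0.    1.26 -0.29] yaw 116.1836363325515
```

```bash
python3 -m handwheel '[[0,0.001,0,0,0],[0,0.0015,0,0,0]]' >/dev/null; python3 -c "from h import *;tcp()"; python3 -m handwheel '[[0,0.001,0,0,0],[0,0.001,0,0,0]]' >/dev/null; python3 -c "from h import *;tcp();blank()"
```

```text
t 14.47 board [ 38.9 115.4] z 17.7 F board [-3.  -0.2] Fz 1.9 gap -0.0 j [ 0.17  0.24  1.64 -0.    1.26 -0.29] yaw 116.1884313442958
t 14.63 board [ 39.  115.4] z 17.6 F board [-6.7 -0.4] Fz 3.5 gap -0.0 j [ 0.17  0.24  1.64 -0.    1.27 -0.29] yaw 116.18172439415434
scene blank board [ 78. 110.] size [47.2 58.5] ang 0.6 [339 212  20  14 252] [[54.1, 139.0], [54.7, 80.5], [101.9, 81.0], [101.3, 139.4]]
```

The long fence contact is rigid at 6.7 N. I'll retreat and check once more.

```bash
python3 -m handwheel '[[0,-0.006,0,0,0],[0,-0.018,0,0,0],[0,-0.020,-0.035,0,0],[0,-0.020,-0.075,0,0],[-0.01,-0.02,-0.11,0,0],[-0.05,-0.01,-0.13,0,0],[-0.09,0,-0.13,0,0],[-0.13,0.01,-0.13,0,0],[-0.17,0.02,-0.13,0,0],[-0.21,0.02,-0.13,0,0]]'|head -2; python3 -m handwheel '[[-0.03,0.01,0,0,0],[-0.06,0.02,0,0,0],[-0.08,0.02,0,0,0],[-0.08,0.02,0,0,0],[-0.08,0.02,0,0,0]]'|head -2; python3 - <<'E'
from h import *
tcp();f=blank("top");cv2.imwrite('pics/top6.png',cv2.resize(f['image'][185:355,215:405],None,fx=3.5,fy=3.5,interpolation=2))
E
```

```text
t: 15.52
position: [0.6228, -0.0554, 0.1479]
t: 15.93
position: [0.6745, -0.1181, 0.147]
t 15.93 board [  78.5 -174.8] z 147.0 F board [ 0.3 -0.4] Fz -0.2 gap -0.0 j [-0.23  0.55  0.97  0.    1.62 -0.68] yaw 116.09579634281309
top blank board [ 73.8 120.6] size [50.4 49.2] ang 0.2 [235 254  29  28 458] [[48.6, 145.1], [48.7, 95.9], [99.1, 96.0], [99.0, 145.2]]
```

View pics/top6.png

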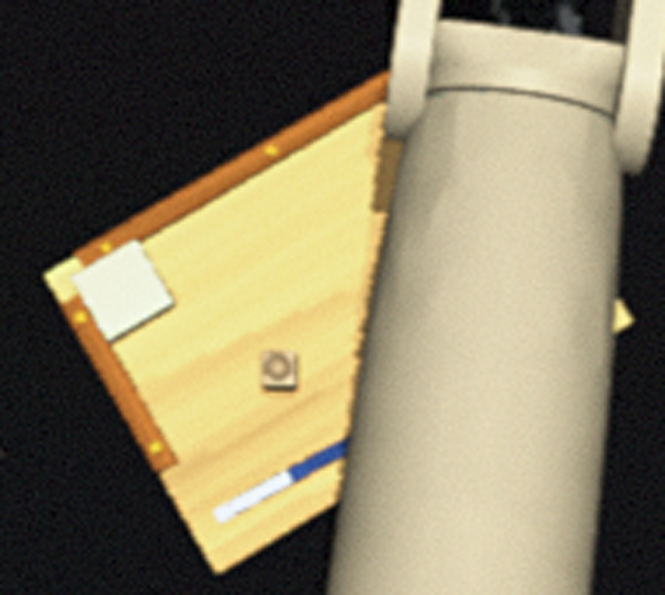

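The blank's position is unchanged to 0.1 mm at (123,290), so it was already seated. The seal at (279,370) and the knife are where they started.

```bash
python3 -c "from plant import ctrl;print(ctrl.close_job())"
```

```text
the job is handed in; nothing more can be done
None
```

The seal blank was pushed flat against the long fence, then slid along it into the corner against the short fence; the robot is clear of the board, the tall seal and knife look unmoved, and the job is handed in at about 16 s.

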